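Fit the dicing cassette and clamp it

ROBOT

A 6-joint arm with a two-finger parallel gripper is mounted at the origin on the work surface. World frame = base frame: x ahead of the robot, y to its left, z up, the work surface at z = 0. Lengths are in m, angles in rad, forces in N, time in s.
With the tool pointing down it reaches from about 0.25 to 0.725 m from the base axis. Payload 4 kg.
Tool frame: the origin (TCP) lies between the finger pads; the fingertips stand 11 mm ahead of it and the grasp point (between the pads) lies 8 mm behind it (bot.tip_extent is the distance from the TCP to the fingertips, in m); z points along the fingers, y is the line along which they close (so a half turn about z gives the same grasp; the last joint's range is limited). The gripper opens to 85 mm and grips with 20 to 120 N. Pads are 22 mm wide; open, the fingers measure 114 mm over their backs; the gripper's body (76 mm by 85 mm) begins 54 mm behind the grasp point. The pads swing forward as they close: fully open they stand 13 mm farther back than shut.
Start: joints at [-1.141, 0.241, 0.005, 1.335, 0, 1.571], TCP at [0.208, -0.455, 0.242] pointing down, gripper open.
Joint ranges: [-2.72, 2.72], [-1.05, 1.87], [-1.09, 1.28], [-1.99, 2.15], [-1.42, 1.44], [-3.14, 3.14]. Speed limits (rad/s): [2.79, 2.79, 3.14, 3.14, 3.14, 3.14].

INTERFACE

Orientations are given as a unit quaternion [x, y, z, w].
In Python, from workcell import bot gives the robot as it stands. The module is installed in compiled form; this text tells all that it offers.
- The arm moves only by the tool drive_tool, never from a script. Its argument "rows" is a list of rows, each an object of numbers: "dx", "dy", "dz": the shift along the tool's x, y, z in units of 50 mm (1.0 is 50 mm); "wx", "wy", "wz": the turn, a rotation vector about the tool's x, y, z in units of 5 degrees (1.0 is 5 degrees); "hand": the finger opening in mm, from 0 to 85.4. A call has 1 to 20 rows; each row is the pose to reach, as a shift and turn from the pose commanded when the call began, along the tool's axes at that moment; what a row does not reach only later rows make up. A row lasts 1/10 s, in which the tool goes at most 50 mm and 8.59 degrees, less where a joint would pass 70% of its speed; a pose out of reach is approached as far as the arm can. A call with a gripper value outside its range is refused whole. The fingers move at their own pace and stop on an object; the grip force is fixed at half the most. Time passes only in rows, so rows that repeat a pose let the fingers close. It gives the time, the measured TCP pose, the force, the opening and the grip force at its end, in the units of the state.
- bot.get_obs(): the state, without advancing time (a new reading comes with each control period).
- bot.camera(name): name is "scene" or "top" or "wrist"; returns the picture (384x512x3 uint8, red, green, blue); there is no depth.
- bot.get_calibration(name): a dict with "vfov" (degrees; the focal length in pixels is half the picture's height over the tangent of half this angle, whatever the lens; pixels are square), "cx", "cy" (the principal point, pixels), "origin" and "rotation" of the camera in the world; the wrist camera has in their place "mount" (4x4, takes a point from camera to tool coordinates, whose origin is the TCP and whose axes are the flange's). Camera axes: x right, y up, looking along -z (the intrinsics and any distortion apply to the point x, -y, -z); pixel columns grow to the right and rows downward; lengths in m; the calibration is good to about 2 mm. A picture is of the moment at which its call begins: read the wrist's pose just before it. get_calibration takes no time and is no camera call.
- bot.job_done(): hands the job in; it is judged then, once.
Trained networks look in the newest picture that a camera, given by its name, has taken for a name from the list of things; names that differ only in an ending like _2 or _b are one class to them, and where a whole thing is asked for, a point or a joint stands for the part that bears it (a point fixed in the world has none). Each returns a list of dicts, best first, with "score" (0 to 1); they miss things now and then, are a little off and sometimes report something else, mostly with a low value. They report only what shows in the picture. A call takes as long as a camera call. They do not tell look-alikes from the thing itself.
- bot.look_for(camera, thing): "extent" ([centre column, centre row, width, height] in pixels, round what is visible of it).
- bot.outline_of(camera, thing): "region" (384x512 bool, what is visible of it) and "extent" ([centre column, centre row, width, height] in pixels, round what is visible of it).
The state is a dict: "clock": time; "joint_pos": joint angles; "joint_vel": joint speeds; "tau": joint torques, N m; "eef_pos": TCP position; "tool_rot": TCP orientation; "ft_force": force on the tool from outside, world axes, zero at the start; "ft_torque": the same for the moment, N m; "grip_width": finger opening in m; "grasp_force": force on a finger pad.
Only numpy, scipy, OpenCV 4.12 (cv2) and the standard library are available. Lean on these libraries where they do the work, as an engineer would, in place of code of your own. Each camera call takes 0.05 s, during which the arm holds its last target. There are 200 camera calls.

TASK

Put the dicing cassette (the one with the crossed grid of blades, not the one with parallel blades only) flat down into the pocket of the vegetable cutter's bed and let go of it; the clamp lever must stay open until then. Then push the clamp lever by its upright knob through its quarter turn, gently, with no blow or hard shove (under 22 N on the cutter and its lever), until it is fully home against its end stop. Leave everything else where it stands.

Things in the scene. Friction and masses are not known exactly. Their poses are not given: they have to be found in the camera images.
- cutter: Vegetable cutter bed, aluminium block fixed to the counter, 150 mm (its x) by 187 mm (its y), top 60 mm above the counter. Origin: on the counter, under the centre of the pocket; the block reaches from y = -62 to +125 mm in its own frame. Forces over 22 N from the fingers, on the block or on the lever, are too hard.
- pocket (a point): Centre of the pocket's floor, 45 mm above the counter, axes as the cutter's. The pocket is 105 x 85 mm (x, y) and 15 mm deep with a 3 mm chamfered mouth; the cassette goes in with its long side along the pocket's x, either way round, 2.5 mm free on each side, and then stands 5 mm proud of the bed.
- hub (a point): Axis (vertical) of the clamp lever, on the bed beside the pocket at +92 mm along the cutter's y; this point is 80 mm above the counter and has the cutter's axes. Across from the knob a flat steel tongue, 20 mm wide and 70 mm long from the axis, 68 to 76 mm above the counter, swings over the edge of the pocket; it clears a seated cassette by 3 mm and fouls one that is not down.
- knob (a point): Middle of the lever's upright black knob, 20 mm in diameter, from 80 to 112 mm above the counter, 100 mm from the hub axis at the end of a flat steel bar (16 mm wide, 72 to 80 mm above the counter). Turns with the lever.
- lever (a joint): Turn of the clamp lever, rad. At 0 the knob lies from the hub along the cutter's -x, at the end stop about along its +y: clockwise seen from above. The stop is hard; where exactly it lies, somewhere between 1.48 and 1.69, must be felt. The lever is stiff and stays where it is left: 5 to 6 N at the knob when open, rising to about 9 N near the stop. The start is between 0 and 0.35.
- dicing_cassette: The cassette to fit: 100 x 80 mm steel frame 20 mm high (long side along its x), crossed (grid) blades inside; a black plastic fin rises from its middle: 10 mm thick (along x), 30 mm long (along y), its top 50 mm above the origin, free all round so it can be pinched from above. Origin: centre of the underside. 0.2 to 0.45 kg. Same either way round.
- slicing_cassette: The other cassette, to be left alone: 100 x 80 mm steel frame 20 mm high (long side along its x), parallel blades inside; a black plastic fin rises from its middle: 10 mm thick (along x), 30 mm long (along y), its top 50 mm above the origin, free all round so it can be pinched from above. Origin: centre of the underside. 0.2 to 0.45 kg. Same either way round.
- saucepan: Steel pot, 150 mm across, 75 mm high; origin under its centre. Bystander.
- small_pan: Open steel food pan, 108 x 176 x 65 mm; origin under its centre. Bystander.
- spice_jar: Jar, 48 mm across, 70 mm high; origin under its centre. Bystander.
- pepper_mill: Dark wooden mill, 56 mm across, 195 mm high; origin under its centre. Bystander.
- spoon: Steel spoon lying on the counter. Bystander.
- bowl: White bowl, 120 mm across, 45 mm high; origin under its centre. Bystander.
Things that resemble listed ones, but are neither listed nor needed, are in the scene too. What is shaped like the dicing_cassette but yellow is not meant.

How it is judged:
By the outcome, as a careful person would: the job done as asked, in the order asked, and still so for the second after the job is handed in, with the robot touching nothing.
It also fails if it takes over 72 s, if anything falls off the work surface, if the arm or the gripper's body presses on something with over 40 N, if the wrist force passes 120 N, or if a joint passes its speed limit or range.

## Working session

There is one attempt and no reset: what is moved stays moved. The work goes in short steps, Python scripts to look and compute and a tool call to move; the robot and the scene stay as the last step left them, time stands still between calls to the robot, and variables do not carry over. Pictures are saved under pics/ and viewed, at most 10 in all, crops included, and the job is handed in when it is done.

Besides the shell and the picture viewer there is one more tool, called after "Call:" in YAML: its name, and indented under it one key for each argument. drive_tool: Moves the arm, as the interface text tells. Its arguments: {"type":"object","properties":{"rows":{"type":"array","items":{"type":"object","properties":{"dx":{"type":"number"},"dy":{"type":"number"},"dz":{"type":"number"},"wx":{"type":"number"},"wy":{"type":"number"},"wz":{"type":"number"},"hand":{"type":"number"}}}}},"required":["rows"]}

```bash
mkdir -p pics; cat > h.py <<'E'
import numpy as np, cv2
from workcell import bot
from scipy.spatial.transform import Rotation as R
def cam(name,obs=None):
    c=bot.get_calibration(name)
    f=192/np.tan(np.radians(c['vfov'])/2)
    if 'mount' in c:
        o=obs or bot.get_obs(); T=np.eye(4);T[:3,:3]=R.from_quat(o['tool_rot']).as_matrix();T[:3,3]=o['eef_pos']
        T=T@np.array(c['mount'])
        return f,c,T[:3,3],T[:3,:3]
    return f,c,np.array(c['origin']),np.array(c['rotation']).reshape(3,3)
def px2w(C,u,v,z):
    f,c,o,r=C
    d=r@np.array([(u-c['cx'])/f,-(v-c['cy'])/f,-1]); return o+d*(z-o[2])/d[2]
def w2px(C,p):
    f,c,o,r=C
    q=r.T@(np.array(p)-o); return c['cx']+f*q[0]/-q[2], c['cy']-f*q[1]/-q[2]
def snap(name,fn,scale=1.5):
    im=bot.camera(name); cv2.imwrite(fn,cv2.resize(im[:,:,::-1],None,fx=scale,fy=scale,interpolation=cv2.INTER_CUBIC)); return im
E
python3 - <<'E'
from h import *
snap('top','pics/top.png');
C=cam('top'); print(C[1])
for t in ['cutter','knob','dicing_cassette','slicing_cassette','pepper_mill']:
    for d in bot.look_for('top',t): print(t,round(d['score'],2),np.round(d['extent'],1), np.round(px2w(C,*d['extent'][:2],0.02),3))
snap('scene','pics/scene.png'); print(bot.get_calibration('wrist')); print(bot.get_obs())
E
```

```text
Traceback (most recent call last):
  File "h.py", line 11, in cam
    return f,c,np.array(c['origin']),np.array(c['rotation']).reshape(3,3)
                                     ~~~~~~~~~~~~~~~~~~~~~~~~~~~~~~~^^^^^
ValueError: cannot reshape array of size 4 into shape (3,3)
```

View pics/top.png

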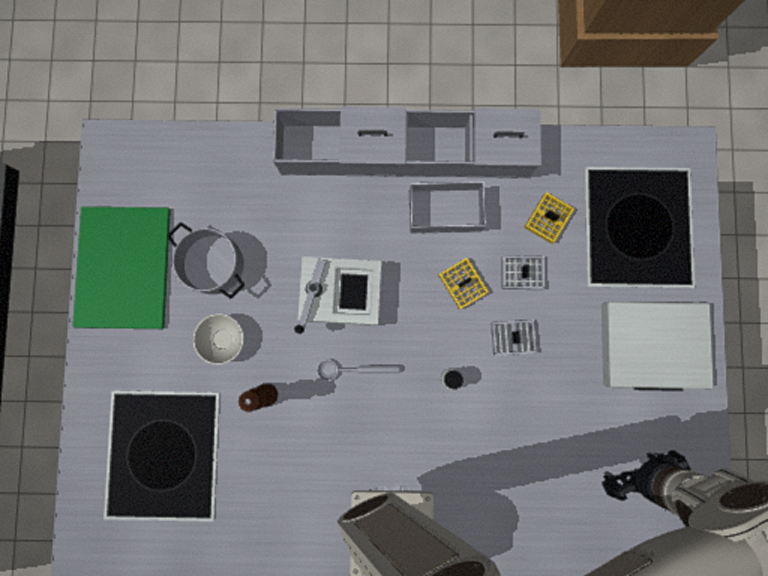

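The top view shows the grey grid cassette at about (350,181) px, with the parallel-blade one at (343,225) and two yellow decoys. The cutter is at (227,194) and the knob at (199,218).

```bash
sed -i "s/np.array(c\['rotation'\]).reshape(3,3)/(R.from_quat(c['rotation']).as_matrix() if np.size(c['rotation'])==4 else np.array(c['rotation']))/" h.py
python3 - <<'E'
from h import *
im=bot.camera('top')
C=cam('top'); print(C[1])
H={'cutter':.06,'knob':.11,'dicing_cassette':.02,'slicing_cassette':.02}
for t in H:
    for d in bot.outline_of('top',t):
        m=d['region'].astype(np.uint8); ps=np.argwhere(m)[:,::-1]
        w=np.array([px2w(C,u,v,H[t])[:2] for u,v in ps]).astype(np.float32)
        print(t,round(d['score'],2),np.round(d['extent'],1), cv2.minAreaRect(w))
print(bot.get_calibration('wrist')); print(bot.get_obs())
E
```

```text
{'vfov': 54.08380517504878, 'cx': 251.5797552006021, 'cy': 196.57472691398394, 'origin': array([0.4253449 , 0.02602323, 1.37392454]), 'rotation': array([ 0.03794958, -0.03151261, -0.70085508,  0.71159606])}
cutter 0.87 [225.2 197.8  56.9  49.2] ((0.5482847094535828, 0.13096901774406433), (0.19697226583957672, 0.17802847921848297), 87.77418518066406)
knob 0.52 [205.3 197.6  19.3  49.4] ((0.5458263754844666, 0.18980804085731506), (0.02259271778166294, 0.16466911137104034), 73.17085266113281)
dicing_cassette 0.95 [366.1 147.6  33.1  32.5] ((0.7546284198760986, -0.37532171607017517), (0.07990176975727081, 0.10497394949197769), 58.71434783935547)
dicing_cassette 0.85 [310.2 191.8  26.6  31.9] ((0.590264618396759, -0.167464017868042), (0.09051551669836044, 0.08110322058200836), 32.51763916015625)
dicing_cassette 0.7 [349.4 181.8  32.2  26.1] ((0.6202646493911743, -0.30716580152511597), (0.1050882562994957, 0.07967812567949295), 89.24789428710938)
slicing_cassette 0.65 [342.  225.1  34.2  25.1] ((0.46037113666534424, -0.2881518006324768), (0.06684863567352295, 0.10076506435871124), 11.15264
[... 444 characters left out ...]
'clock': 0.3, 'joint_pos': array([-1.14097748e+00,  2.40924595e-01,  4.57788790e-03,  1.33517076e+00,
       -1.07764219e-05,  1.57080043e+00]), 'joint_vel': array([ 0.00149852, -0.0015429 ,  0.00324517, -0.00039429,  0.00055577,
       -0.00044414]), 'tau': array([-2.49941095e-04, -3.71850765e+01,  2.52248973e+01,  9.14544216e-03,
       -8.90954561e-05, -8.70918058e-06]), 'eef_pos': array([ 0.20827095, -0.45434905,  0.24198283]), 'tool_rot': array([ 9.76996087e-01,  2.13256923e-01, -8.21596193e-05, -3.51125475e-04]), 'ft_force': array([ 0.39476929, -0.1738295 ,  0.86111438]), 'ft_torque': array([-0.00736606,  0.00588364,  0.00499193]), 'grasp_force': 0.0, 'grip_width': 0.08539001724133784}
```

```bash
cat >> h.py <<'E'
def plan(p,yaw_y):
    """units to go to TCP p, tool down, tool y pointing at world angle yaw_y (deg)"""
    o=bot.get_obs(); R0=R.from_quat(o['tool_rot'])
    a=np.radians(yaw_y); y=np.array([np.cos(a),np.sin(a),0]); z=np.array([0,0,-1.])
    Rt=R.from_matrix(np.c_[np.cross(y,z),y,z])
    print('d',np.round(R0.inv().apply(np.array(p)-o['eef_pos'])/.05,3),'w',np.round(np.degrees((R0.inv()*Rt).as_rotvec())/5,3))
E
python3 -c "
from h import *
plan([.60,-.307,.24],-90)"
```

```text
d [8.35  0.586 0.039] w [-8.000e-03  2.000e-03  4.925e+00]
```

Call:
drive_tool:
  rows:
    - {"dx": 8.35,"dy": 0.59,"dz": 0.04,"wz": 4.92}
    - {"dx": 8.35,"dy": 0.59,"dz": 0.04,"wz": 4.92}
    - {"dx": 8.35,"dy": 0.59,"dz": 0.04,"wz": 4.92}
    - {"dx": 8.35,"dy": 0.59,"dz": 0.04,"wz": 4.92}
    - {"dx": 8.35,"dy": 0.59,"dz": 0.04,"wz": 4.92}
    - {"dx": 8.35,"dy": 0.59,"dz": 0.04,"wz": 4.92}
    - {"dx": 8.35,"dy": 0.59,"dz": 0.04,"wz": 4.92}
    - {"dx": 8.35,"dy": 0.59,"dz": 0.04,"wz": 4.92}
    - {"dx": 8.35,"dy": 0.59,"dz": 0.04,"wz": 4.92}
    - {"dx": 8.35,"dy": 0.59,"dz": 0.04,"wz": 4.92}
    - {"dx": 8.35,"dy": 0.59,"dz": 0.04,"wz": 4.92}
    - {"dx": 8.35,"dy": 0.59,"dz": 0.04,"wz": 4.92}
    - {"dx": 8.35,"dy": 0.59,"dz": 0.04,"wz": 4.92}
    - {"dx": 8.35,"dy": 0.59,"dz": 0.04,"wz": 4.92}

```text
invalid input at $.rows[0]: expected keys dx, dy, dz, wx, wy, wz, hand
```

```bash
python3 - <<'E'
from h import *
o=bot.get_obs(); C=cam('wrist',o); snap('wrist','pics/w1.png')
print(o['eef_pos'],o['joint_pos'],C[2])
for d in bot.outline_of('wrist','dicing_cassette'):
    m=d['region'].astype(np.uint8); ps=np.argwhere(m)[:,::-1]
    w=np.array([px2w(C,u,v,.02)[:2] for u,v in ps]).astype(np.float32)
    print(round(d['score'],2),np.round(d['extent'],1), cv2.minAreaRect(w))
E
```

```text
[ 0.20827095 -0.45434905  0.24198283] [-1.14097748e+00  2.40924595e-01  4.57788790e-03  1.33517076e+00
 -1.07764219e-05  1.57080043e+00] [ 0.28673808 -0.41866941  0.37462002]
```

View pics/w1.png

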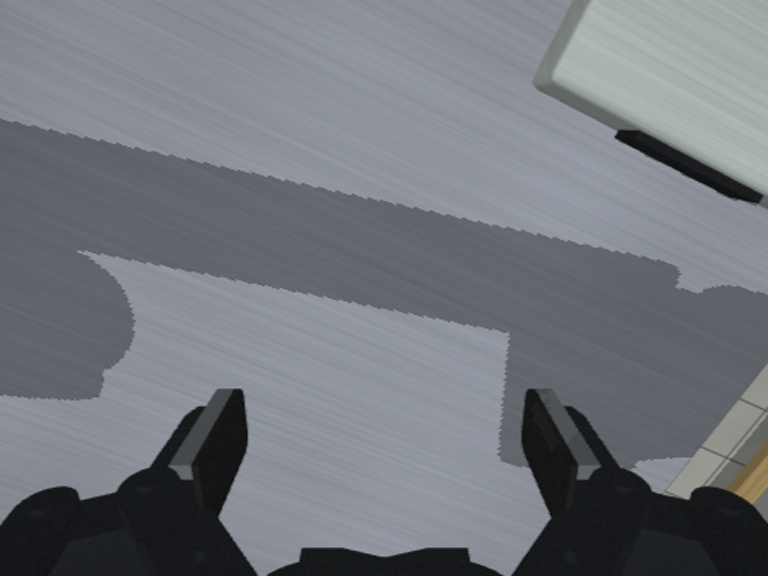

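The move was refused because every key is required, so this picture is still the start view, an empty counter. I'll resend it with all the keys.

Call:
drive_tool:
  rows:
    - {"dx": 8.35,"dy": 0.59,"dz": 0.04,"wx": 0,"wy": 0,"wz": 4.92,"hand": 85}
    - {"dx": 8.35,"dy": 0.59,"dz": 0.04,"wx": 0,"wy": 0,"wz": 4.92,"hand": 85}
    - {"dx": 8.35,"dy": 0.59,"dz": 0.04,"wx": 0,"wy": 0,"wz": 4.92,"hand": 85}
    - {"dx": 8.35,"dy": 0.59,"dz": 0.04,"wx": 0,"wy": 0,"wz": 4.92,"hand": 85}
    - {"dx": 8.35,"dy": 0.59,"dz": 0.04,"wx": 0,"wy": 0,"wz": 4.92,"hand": 85}
    - {"dx": 8.35,"dy": 0.59,"dz": 0.04,"wx": 0,"wy": 0,"wz": 4.92,"hand": 85}
    - {"dx": 8.35,"dy": 0.59,"dz": 0.04,"wx": 0,"wy": 0,"wz": 4.92,"hand": 85}
    - {"dx": 8.35,"dy": 0.59,"dz": 0.04,"wx": 0,"wy": 0,"wz": 4.92,"hand": 85}
    - {"dx": 8.35,"dy": 0.59,"dz": 0.04,"wx": 0,"wy": 0,"wz": 4.92,"hand": 85}
    - {"dx": 8.35,"dy": 0.59,"dz": 0.04,"wx": 0,"wy": 0,"wz": 4.92,"hand": 85}
    - {"dx": 8.35,"dy": 0.59,"dz": 0.04,"wx": 0,"wy": 0,"wz": 4.92,"hand": 85}
    - {"dx": 8.35,"dy": 0.59,"dz": 0.04,"wx": 0,"wy": 0,"wz": 4.92,"hand": 85}
    - {"dx": 8.35,"dy": 0.59,"dz": 0.04,"wx": 0,"wy": 0,"wz": 4.92,"hand": 85}

```text
clock: 1.7
eef_pos: [0.599, -0.3084, 0.2409]
tool_rot: [1.0, -0.001, 0.0, 0.0]
ft_force: [-0.3, -0.2, 0.2]
grip_width: 0.085
grasp_force: 0.0
```

```bash
cat > look.py <<'E'
from h import *
import sys
o=bot.get_obs(); C=cam('wrist',o); snap('wrist',sys.argv[1])
print(o['eef_pos'],o['joint_pos'],C[2])
for a in sys.argv[2:]:
  t,z=a.split(':')
  for d in bot.outline_of('wrist',t):
    m=d['region'].astype(np.uint8); ps=np.argwhere(m)[:,::-1]
    w=np.array([px2w(C,u,v,float(z))[:2] for u,v in ps]).astype(np.float32)
    print(t,round(d['score'],2),np.round(d['extent'],1), cv2.minAreaRect(w))
E
python3 look.py pics/w2.png dicing_cassette:.02
```

```text
[ 0.59895199 -0.30835859  0.24090992] [-4.75369483e-01  6.09112776e-01  5.61920712e-01  1.52337675e+00
 -1.65358445e-04  2.66765719e+00] [ 0.68506086 -0.30795453  0.3735588 ]
dicing_cassette 0.79 [257.1 139.8  99.2  74.5] ((0.6223511695861816, -0.30927106738090515), (0.09996476769447327, 0.07995746284723282), 89.88246154785156)
dicing_cassette 0.75 [130.2 166.  111.3 112.6] ((0.5948553085327148, -0.16728335618972778), (0.10136136412620544, 0.08767940104007721), 32.396141052246094)
dicing_cassette 0.73 [320.9  36.8 110.8  70.7] ((0.7462552785873413, -0.36803171038627625), (0.0800807774066925, 0.07690247148275375), 59.32589340209961)
```

View pics/w2.png

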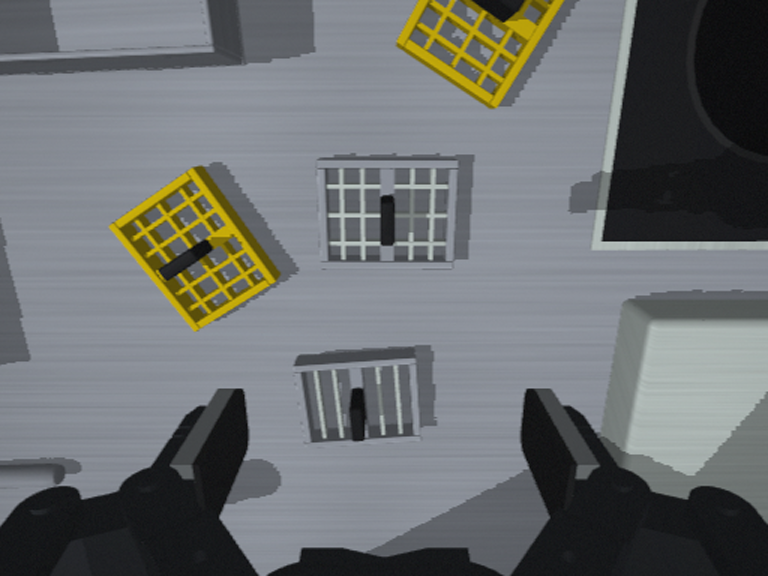

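The wrist view shows the steel grid cassette, free all round, with its fin at about (258,146) px. The footprint measures 100 x 80 mm, as it should.

```bash
python3 -c "
from h import *
o=bot.get_obs();C=cam('wrist',o)
print([np.round(w2px(C,[.622,-.309+dy,.05])) for dy in(0,)], px2w(C,258.5,146,.04))
plan([.621,-.309,.037],-90)"
```

```text
[array([257., 149.])] [ 0.62284243 -0.31054169  0.04      ]
d [0.435 0.011 4.082] w [ 0.004 -0.006 -0.017]
```

Call:
drive_tool:
  rows:
    - {"dx": 0.45,"dy": 0.03,"dz": 1,"wx": 0,"wy": 0,"wz": 0,"hand": 50}
    - {"dx": 0.45,"dy": 0.03,"dz": 2,"wx": 0,"wy": 0,"wz": 0,"hand": 50}
    - {"dx": 0.45,"dy": 0.03,"dz": 2.6,"wx": 0,"wy": 0,"wz": 0,"hand": 50}
    - {"dx": 0.45,"dy": 0.03,"dz": 3.1,"wx": 0,"wy": 0,"wz": 0,"hand": 50}
    - {"dx": 0.45,"dy": 0.03,"dz": 3.5,"wx": 0,"wy": 0,"wz": 0,"hand": 50}
    - {"dx": 0.45,"dy": 0.03,"dz": 3.8,"wx": 0,"wy": 0,"wz": 0,"hand": 50}
    - {"dx": 0.45,"dy": 0.03,"dz": 4.0,"wx": 0,"wy": 0,"wz": 0,"hand": 50}
    - {"dx": 0.45,"dy": 0.03,"dz": 4.08,"wx": 0,"wy": 0,"wz": 0,"hand": 50}
    - {"dx": 0.45,"dy": 0.03,"dz": 4.08,"wx": 0,"wy": 0,"wz": 0,"hand": 50}
    - {"dx": 0.45,"dy": 0.03,"dz": 4.08,"wx": 0,"wy": 0,"wz": 0,"hand": 0}
    - {"dx": 0.45,"dy": 0.03,"dz": 4.08,"wx": 0,"wy": 0,"wz": 0,"hand": 0}
    - {"dx": 0.45,"dy": 0.03,"dz": 4.08,"wx": 0,"wy": 0,"wz": 0,"hand": 0}
    - {"dx": 0.45,"dy": 0.03,"dz": 4.08,"wx": 0,"wy": 0,"wz": 0,"hand": 0}
    - {"dx": 0.45,"dy": 0.03,"dz": 4.08,"wx": 0,"wy": 0,"wz": 0,"hand": 0}
    - {"dx": 0.45,"dy": 0.03,"dz": 4.08,"wx": 0,"wy": 0,"wz": 0,"hand": 0}
    - {"dx": 0.45,"dy": 0.03,"dz": 4.08,"wx": 0,"wy": 0,"wz": 0,"hand": 0}
    - {"dx": 0.45,"dy": 0.03,"dz": 4.08,"wx": 0,"wy": 0,"wz": 0,"hand": 0}
    - {"dx": 0.45,"dy": 0.03,"dz": 4.08,"wx": 0,"wy": 0,"wz": 0,"hand": 0}

```text
clock: 3.6
eef_pos: [0.6235, -0.3093, 0.0377]
tool_rot: [1.0, 0.0, 0.001, 0.001]
ft_force: [0.7, -0.7, 5.6]
grip_width: 0.0084
grasp_force: 61.0
```

Call:
drive_tool:
  rows:
    - {"dx": 0,"dy": 0,"dz": -0.3,"wx": 0,"wy": 0,"wz": 0,"hand": 0}
    - {"dx": 0,"dy": 0,"dz": -0.7,"wx": 0,"wy": 0,"wz": 0,"hand": 0}
    - {"dx": 0,"dy": 0,"dz": -1.2,"wx": 0,"wy": 0,"wz": 0,"hand": 0}
    - {"dx": 0,"dy": 0,"dz": -1.7,"wx": 0,"wy": 0,"wz": 0,"hand": 0}
    - {"dx": 0,"dy": 0,"dz": -2.2,"wx": 0,"wy": 0,"wz": 0,"hand": 0}
    - {"dx": 0,"dy": 0,"dz": -2.7,"wx": 0,"wy": 0,"wz": 0,"hand": 0}
    - {"dx": 0,"dy": 0,"dz": -3.2,"wx": 0,"wy": 0,"wz": 0,"hand": 0}
    - {"dx": 0,"dy": 0,"dz": -3.7,"wx": 0,"wy": 0,"wz": 0,"hand": 0}
    - {"dx": 0,"dy": 0,"dz": -4.0,"wx": 0,"wy": 0,"wz": 0,"hand": 0}
    - {"dx": 0,"dy": 0,"dz": -4.0,"wx": 0,"wy": 0,"wz": 0,"hand": 0}
    - {"dx": 0,"dy": 0,"dz": -4.0,"wx": 0,"wy": 0,"wz": 0,"hand": 0}

```text
clock: 4.7
eef_pos: [0.6222, -0.3086, 0.2353]
tool_rot: [1.0, 0.0, -0.001, -0.0]
ft_force: [0.3, 1.5, -4.1]
grip_width: 0.0091
grasp_force: 59.9
```

```bash
python3 -c "
from h import *
print(bot.get_obs()['grip_width'],bot.get_obs()['joint_pos'])
plan([.55,.09,.24],0)"
```

```text
0.00910315673158752 [-4.60436229e-01  6.63422594e-01  6.42629987e-01  1.55178073e+00
  1.21148200e-05  2.68070965e+00]
d [-1.441 -7.973 -0.085] w [-2.1000e-02  7.0000e-03 -1.7995e+01]
```

Call:
drive_tool:
  rows:
    - {"dx": -1.44,"dy": -6.57,"dz": -0.5,"wx": 0,"wy": 0,"wz": -18,"hand": 0}
    - {"dx": -1.44,"dy": -6.57,"dz": -0.5,"wx": 0,"wy": 0,"wz": -18,"hand": 0}
    - {"dx": -1.44,"dy": -6.57,"dz": -0.5,"wx": 0,"wy": 0,"wz": -18,"hand": 0}
    - {"dx": -1.44,"dy": -6.57,"dz": -0.5,"wx": 0,"wy": 0,"wz": -18,"hand": 0}
    - {"dx": -1.44,"dy": -6.57,"dz": -0.5,"wx": 0,"wy": 0,"wz": -18,"hand": 0}
    - {"dx": -1.44,"dy": -6.57,"dz": -0.5,"wx": 0,"wy": 0,"wz": -18,"hand": 0}
    - {"dx": -1.44,"dy": -6.57,"dz": -0.5,"wx": 0,"wy": 0,"wz": -18,"hand": 0}
    - {"dx": -1.44,"dy": -6.57,"dz": -0.5,"wx": 0,"wy": 0,"wz": -18,"hand": 0}
    - {"dx": -1.44,"dy": -6.57,"dz": -0.5,"wx": 0,"wy": 0,"wz": -18,"hand": 0}
    - {"dx": -1.44,"dy": -6.57,"dz": -0.5,"wx": 0,"wy": 0,"wz": -18,"hand": 0}
    - {"dx": -1.44,"dy": -6.57,"dz": -0.5,"wx": 0,"wy": 0,"wz": -18,"hand": 0}
    - {"dx": -1.44,"dy": -6.57,"dz": -0.5,"wx": 0,"wy": 0,"wz": -18,"hand": 0}
    - {"dx": -1.44,"dy": -6.57,"dz": -0.5,"wx": 0,"wy": 0,"wz": -18,"hand": 0}
    - {"dx": -1.44,"dy": -6.57,"dz": -0.5,"wx": 0,"wy": 0,"wz": -18,"hand": 0}

```text
clock: 6.1
eef_pos: [0.5501, 0.0195, 0.2605]
tool_rot: [0.707, 0.707, -0.001, -0.001]
ft_force: [-0.0, -0.2, -5.4]
grip_width: 0.0092
grasp_force: 60.2
```

```bash
python3 look.py pics/w3.png cutter:.06 knob:.11 dicing_cassette:.2
```

```text
[0.55008596 0.01950869 0.26052111] [ 3.54508428e-02  3.36818990e-01  1.83517642e-01  1.41909045e+00
 -1.67357276e-06  1.60698033e+00] [0.55183586 0.10465632 0.39315409]
cutter 0.96 [277.7  77.2 168.8 153.3] ((0.5651452541351318, 0.10673819482326508), (0.14007145166397095, 0.15229648351669312), 88.07373809814453)
knob 0.49 [333.8   6.1  47.2   8.4] ((0.6112895011901855, 0.16042254865169525), (0.006760078482329845, 0.030717628076672554), 89.91178131103516)
knob 0.18 [277.7  77.6 169.4 152.6] ((0.5635385513305664, 0.10647551715373993), (0.11915238201618195, 0.12906062602996826), 87.99336242675781)
dicing_cassette 0.84 [254.8 248.7 207.1 148.6] ((0.55084228515625, -0.005590200424194336), (0.11065007746219635, 0.12914688885211945), 89.94755554199219)
dicing_cassette 0.65 [305.2 267.8  15.6  18. ] ((0.5827835202217102, -0.015289194881916046), (0.011778485029935837, 0.00970539916306734), 89.96966552734375)
```

View pics/w3.png

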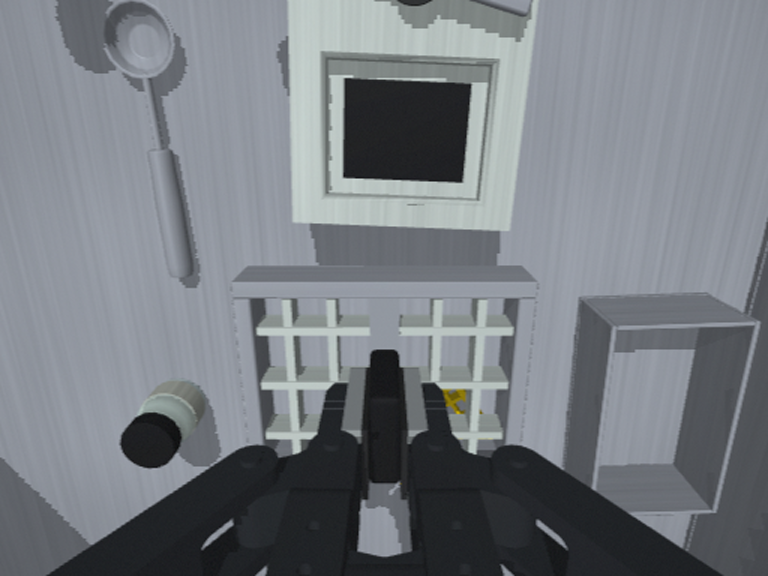

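The cutter pocket is ahead, with the mouth corners in the picture at roughly (322,53), (498,59), (492,200) and (324,197). The held cassette is visible, square and level. Next I'll fit the cutter's pose and check it with an overlay.

```bash
cat > fit.py <<'E'
from h import *
from scipy.optimize import least_squares
o=bot.get_obs(); C=cam('wrist',o); im=bot.camera('wrist')
g=cv2.GaussianBlur(cv2.cvtColor(im,cv2.COLOR_RGB2GRAY),(0,0),.7)
# model corners (cutter frame) and eyeballed pixels
M=np.array([[-.0555,-.0455,.06],[.0555,-.0455,.06],[.0555,.0455,.06],[-.0555,.0455,.06],[-.075,-.062,.06],[.075,-.062,.06]])
P=np.array([[322,197],[493,201],[498,59],[322,53],[292,222],[512,231]],np.float32)/1.5
P=cv2.cornerSubPix(g,P.reshape(-1,1,2).copy(),(3,3),(-1,-1),(3,30,.01)).reshape(-1,2)
def W(q,m): c,s=np.cos(q[2]),np.sin(q[2]); return np.array([q[0]+c*m[0]-s*m[1],q[1]+s*m[0]+c*m[1],m[2]])
res=lambda q:np.concatenate([np.array(w2px(C,W(q,m)))-p for m,p in zip(M,P)])
r=least_squares(res,[.55,.1,0],loss='soft_l1'); q=r.x
print('cutter',q[:2],np.degrees(q[2]),'\n',np.round(res(q).reshape(-1,2),1))
S=4; big=cv2.resize(im[:,:,::-1],None,fx=S,fy=S,interpolation=cv2.INTER_CUBIC).copy()
for ring in (M[:4],M[4:],np.array([[-.0525,-.0425,.045],[.0525,-.0425,.045],[.0525,.0425,.045],[-.0525,.0425,.045]])):
    pts=np.array([w2px(C,W(q,m)) for m in ring]); cv2.polylines(big,[((pts+.5)*S).astype(int)],True,(0,0,255),1)
for p in P: cv2.circle(big,tuple(((p+.5)*S).astype(int)),4,(255,0,0),1)
cv2.imwrite('pics/fit.png',big[0:600,740:1440])
E
python3 fit.py
```

```text
cutter [0.56593482 0.09962795] -2.1488061033249966 
 [[-1.7  1.6]
 [-6.7  2.2]
 [ 0.3 -0.8]
 [ 0.5 -0.4]
 [ 0.8 -0. ]
 [ 0.5 -0.7]]
```

View pics/fit.png

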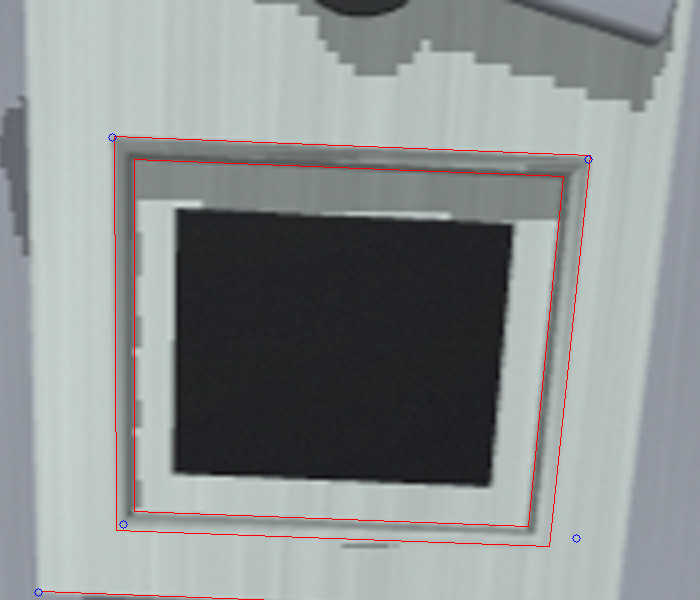

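The overlay fits: pocket at (0.566, 0.0996), yaw -2.1°, and its floor ring lands on the visible floor edge. Now I'll measure the held cassette with the same camera so that calibration errors cancel.

```bash
python3 - <<'E'
from h import *
from scipy.optimize import least_squares
o=bot.get_obs(); C=cam('wrist',o)
M=np.array([[-.05,.04,.0],[.05,.04,.0],[-.05,.04,.02],[.05,.04,.02]])
P=np.array([[247,267],[523,266.5],[233,283],[537,283]])/1.5
def W(q,m): c,s=np.cos(q[3]),np.sin(q[3]); return np.array([q[0]+c*m[0]-s*m[1],q[1]+s*m[0]+c*m[1],q[2]+m[2]])
res=lambda q:np.concatenate([np.array(w2px(C,W(q,m)))-p for m,p in zip(M,P)])
r=least_squares(res,[.55,.02,.22,0]); print(r.x,np.degrees(r.x[3]),np.round(res(r.x),1)); print('rel tcp',r.x[:3]-o['eef_pos'],o['tool_rot'])
E
```

```text
[5.52394610e-01 1.51561681e-02 2.22824616e-01 2.43422449e-04] 0.013947078992182014 [ 0.8 -0.4 -0.9 -0.2 -0.6  0.3  0.7  0.2]
rel tcp [ 0.00187053 -0.00438482 -0.03845562] [ 7.07097213e-01  7.07116350e-01 -4.93547452e-06 -1.56672947e-05]
```

```bash
python3 -c "
from h import *
plan([.564,.103,.120],-2.15)"
```

```text
d [1.669 0.27  2.826] w [-0.   -0.    0.43]
```

Call:
drive_tool:
  rows:
    - {"dx": 0.8,"dy": 0.27,"dz": 0.2,"wx": 0,"wy": 0,"wz": 0.43,"hand": 0}
    - {"dx": 1.67,"dy": 0.27,"dz": 0.6,"wx": 0,"wy": 0,"wz": 0.43,"hand": 0}
    - {"dx": 1.67,"dy": 0.27,"dz": 1.2,"wx": 0,"wy": 0,"wz": 0.43,"hand": 0}
    - {"dx": 1.67,"dy": 0.27,"dz": 1.8,"wx": 0,"wy": 0,"wz": 0.43,"hand": 0}
    - {"dx": 1.67,"dy": 0.27,"dz": 2.3,"wx": 0,"wy": 0,"wz": 0.43,"hand": 0}
    - {"dx": 1.67,"dy": 0.27,"dz": 2.7,"wx": 0,"wy": 0,"wz": 0.43,"hand": 0}
    - {"dx": 1.67,"dy": 0.27,"dz": 2.83,"wx": 0,"wy": 0,"wz": 0.43,"hand": 0}
    - {"dx": 1.67,"dy": 0.27,"dz": 2.83,"wx": 0,"wy": 0,"wz": 0.43,"hand": 0}
    - {"dx": 1.67,"dy": 0.27,"dz": 2.83,"wx": 0,"wy": 0,"wz": 0.43,"hand": 0}

```text
clock: 7.25
eef_pos: [0.5649, 0.1032, 0.121]
tool_rot: [0.72, 0.694, 0.001, 0.001]
ft_force: [0.9, 0.2, -3.9]
grip_width: 0.0088
grasp_force: 60.1
```

```bash
cat > ov.py <<'E'
from h import *
import sys
o=bot.get_obs(); C=cam('wrist',o); im=bot.camera('wrist'); np.save('last.npy',im)
cx,cy,ya=[float(a) for a in sys.argv[2:5]]; q=[cx,cy,np.radians(ya)]
print(o['eef_pos'])
def W(q,m): c,s=np.cos(q[2]),np.sin(q[2]); return np.array([q[0]+c*m[0]-s*m[1],q[1]+s*m[0]+c*m[1],m[2]])
S=2; big=cv2.resize(im[:,:,::-1],None,fx=S,fy=S,interpolation=cv2.INTER_CUBIC).copy()
for hx,hy0,hy1,z,col in((.0555,-.0455,.0455,.06,(0,0,255)),(.075,-.062,.125,.06,(255,0,0)),(.0525,-.0425,.0425,.045,(0,255,0))):
    pts=np.array([w2px(C,W(q,m)) for m in([-hx,hy0,z],[hx,hy0,z],[hx,hy1,z],[-hx,hy1,z])]); cv2.polylines(big,[((pts+.5)*S).astype(int)],True,col,1)
cv2.imwrite(sys.argv[1],big[0:600,112:912])
E
python3 ov.py pics/ov1.png .566 .0996 -2.15
```

```text
[0.56488523 0.10316293 0.12098078]
```

View pics/ov1.png

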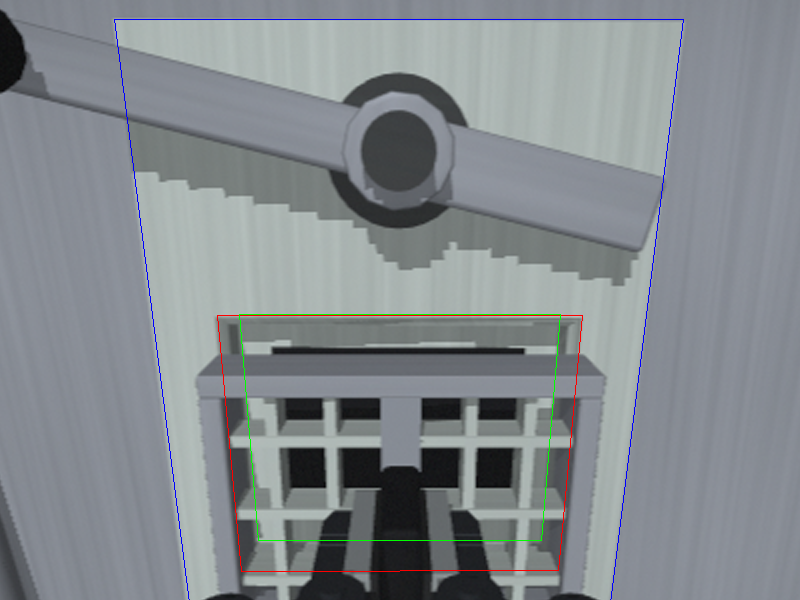

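The pocket and bed overlays (red and blue) coincide with the real edges, the lever is open, and the cassette is centred sideways. Now I'll work out the fore-aft error.

```bash
python3 - <<'E'
from h import *
from scipy.optimize import least_squares
o=bot.get_obs(); C=cam('wrist',o)
M=np.array([[-.05,.04,.0],[.05,.04,.0],[-.05,.04,.02],[.05,.04,.02]])
P=(np.array([[211,356],[588,356],[197,378],[604,378]])+[112,0])/2-.5
def W(q,m): c,s=np.cos(q[3]),np.sin(q[3]); return np.array([q[0]+c*m[0]-s*m[1],q[1]+s*m[0]+c*m[1],q[2]+m[2]])
res=lambda q:np.concatenate([np.array(w2px(C,W(q,m)))-p for m,p in zip(M,P)])
r=least_squares(res,[.566,.1,.083,0]); print(r.x,np.degrees(r.x[3]),np.round(res(r.x),1))
a=np.radians(-2.15);d=np.array([.566,.0996])-r.x[:2]
print('move cutter frame mm',1e3*np.array([np.cos(a)*d[0]+np.sin(a)*d[1],-np.sin(a)*d[0]+np.cos(a)*d[1]]))
# hub px from picture vs model at .08
E
```

```text
[ 0.56638017  0.09962621  0.08489389 -0.03875078] -2.2202561635696134 [ 2.3 -0.2 -1.8 -0.2 -1.8  0.2  1.4  0.2]
move cutter frame mm [-0.37891647 -0.04044956]
```

Call:
drive_tool:
  rows:
    - {"dx": 0,"dy": 0,"dz": 0.15,"wx": 0,"wy": 0,"wz": 0,"hand": 0}
    - {"dx": 0,"dy": 0,"dz": 0.3,"wx": 0,"wy": 0,"wz": 0,"hand": 0}
    - {"dx": 0,"dy": 0,"dz": 0.4,"wx": 0,"wy": 0,"wz": 0,"hand": 0}
    - {"dx": 0,"dy": 0,"dz": 0.48,"wx": 0,"wy": 0,"wz": 0,"hand": 0}
    - {"dx": 0,"dy": 0,"dz": 0.54,"wx": 0,"wy": 0,"wz": 0,"hand": 0}
    - {"dx": 0,"dy": 0,"dz": 0.58,"wx": 0,"wy": 0,"wz": 0,"hand": 0}
    - {"dx": 0,"dy": 0,"dz": 0.58,"wx": 0,"wy": 0,"wz": 0,"hand": 0}

```text
clock: 8.0
eef_pos: [0.5638, 0.1031, 0.0905]
tool_rot: [0.72, 0.694, -0.0, -0.0]
ft_force: [-0.1, -0.5, -3.4]
grip_width: 0.0086
grasp_force: 60.2
```

Call:
drive_tool:
  rows:
    - {"dx": 0,"dy": 0,"dz": 0.04,"wx": 0,"wy": 0,"wz": 0,"hand": 0}
    - {"dx": 0,"dy": 0,"dz": 0.08,"wx": 0,"wy": 0,"wz": 0,"hand": 0}
    - {"dx": 0,"dy": 0,"dz": 0.11,"wx": 0,"wy": 0,"wz": 0,"hand": 0}
    - {"dx": 0,"dy": 0,"dz": 0.13,"wx": 0,"wy": 0,"wz": 0,"hand": 0}
    - {"dx": 0,"dy": 0,"dz": 0.13,"wx": 0,"wy": 0,"wz": 0,"hand": 0}

```text
clock: 8.5
eef_pos: [0.5639, 0.1031, 0.0841]
tool_rot: [0.72, 0.694, -0.0, -0.0]
ft_force: [0.9, 0.0, -3.9]
grip_width: 0.0087
grasp_force: 60.2
```

Call:
drive_tool:
  rows:
    - {"dx": 0,"dy": 0,"dz": 0.02,"wx": 0,"wy": 0,"wz": 0,"hand": 0}
    - {"dx": 0,"dy": 0,"dz": 0.03,"wx": 0,"wy": 0,"wz": 0,"hand": 0}
    - {"dx": 0,"dy": 0,"dz": 0.03,"wx": 0,"wy": 0,"wz": 0,"hand": 0}

```text
clock: 8.8
eef_pos: [0.564, 0.1031, 0.0828]
tool_rot: [0.72, 0.694, -0.0, -0.0]
ft_force: [-0.4, 1.1, -4.0]
grip_width: 0.0088
grasp_force: 60.2
```

Call:
drive_tool:
  rows:
    - {"dx": 0,"dy": 0,"dz": 0,"wx": 0,"wy": 0,"wz": 0,"hand": 15}
    - {"dx": 0,"dy": 0,"dz": 0,"wx": 0,"wy": 0,"wz": 0,"hand": 25}
    - {"dx": 0,"dy": 0,"dz": 0,"wx": 0,"wy": 0,"wz": 0,"hand": 35}
    - {"dx": 0,"dy": 0,"dz": 0,"wx": 0,"wy": 0,"wz": 0,"hand": 35}
    - {"dx": 0,"dy": 0,"dz": 0,"wx": 0,"wy": 0,"wz": 0,"hand": 35}
    - {"dx": 0,"dy": 0,"dz": -0.3,"wx": 0,"wy": 0,"wz": 0,"hand": 35}
    - {"dx": 0,"dy": 0,"dz": -0.8,"wx": 0,"wy": 0,"wz": 0,"hand": 35}
    - {"dx": 0,"dy": 0,"dz": -1.5,"wx": 0,"wy": 0,"wz": 0,"hand": 35}
    - {"dx": 0,"dy": 0,"dz": -2.2,"wx": 0,"wy": 0,"wz": 0,"hand": 35}
    - {"dx": 0,"dy": 0,"dz": -2.8,"wx": 0,"wy": 0,"wz": 0,"hand": 35}
    - {"dx": 0,"dy": 0,"dz": -2.8,"wx": 0,"wy": 0,"wz": 0,"hand": 0}
    - {"dx": 0,"dy": 0,"dz": -2.8,"wx": 0,"wy": 0,"wz": 0,"hand": 0}
    - {"dx": 0,"dy": 0,"dz": -2.8,"wx": 0,"wy": 0,"wz": 0,"hand": 0}

```text
clock: 10.1
eef_pos: [0.5632, 0.103, 0.2214]
tool_rot: [0.72, 0.694, -0.001, -0.001]
ft_force: [0.2, 0.1, -0.5]
grip_width: -0.0
grasp_force: 0.0
```

```bash
python3 ov.py pics/ov2.png .566 .0996 -2.15
```

```text
[0.56317274 0.10295886 0.22142905]
```

View pics/ov2.png

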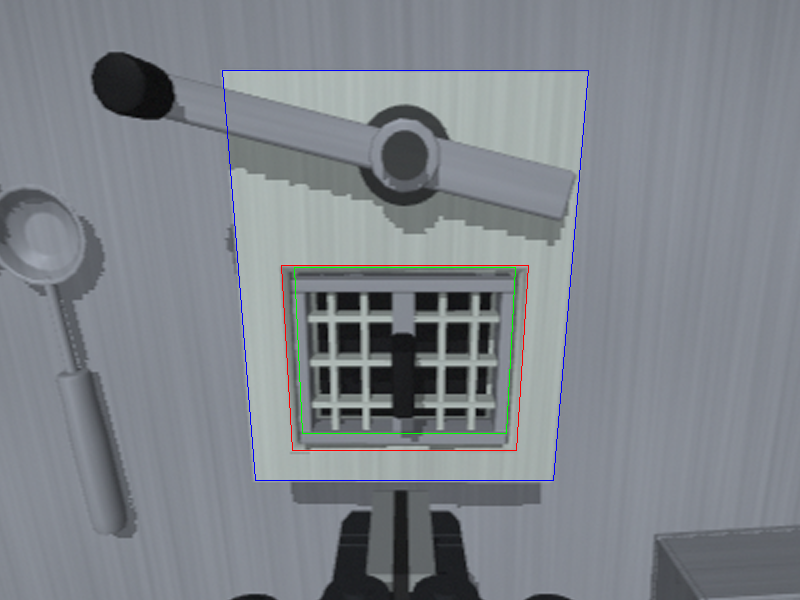

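The cassette sits inside the pocket outline, released, with its frame flush in the pocket. The lever is still open, with the knob top at about (116,40) px. Next I'll measure the lever and plan the push.

```bash
cat > arc.py <<'E'
from h import *
a=np.radians(-2.15); Rc=np.array([[np.cos(a),-np.sin(a)],[np.sin(a),np.cos(a)]])
hub=np.array([.566,.0996])+Rc@[0,.092]
def pose(th,back,z):
    rad=Rc@[-np.cos(th),np.sin(th)]; tan=Rc@[np.sin(th),np.cos(th)]
    p=hub+.1*rad-back*tan; return [*p,z],np.degrees(np.arctan2(rad[1],rad[0]))
E
python3 - <<'E'
from arc import *
o=bot.get_obs(); C=cam('wrist',o); im=np.load('last.npy')
k=px2w(C,(118+112)/2-.5,40,.112)[:2]; h=px2w(C,(403+112)/2-.5,153/2-.5,.09)[:2]
v=Rc.T@(k-hub); print('hub',hub,h,'knob',k,'r',np.linalg.norm(v),'th',np.arctan2(v[1],-v[0]))
th=np.arctan2(v[1],-v[0])
p,y=pose(th,.036,.22); print(p,y); plan(p,y)
E
```

```text
hub [0.56945145 0.19153524] [0.56824768 0.1922198 ] knob [0.47257582 0.21841387] r 0.10053530661107013 th 0.23312262832679187
[np.float64(0.4634668596814926), np.float64(0.18358121899950214), 0.22] 164.49305728787792
d [ 1.538 -2.049  0.027] w [-1.8000e-02 -5.2000e-02 -3.3324e+01]
```

Call:
drive_tool:
  rows:
    - {"dx": 0.4,"dy": -0.5,"dz": 0,"wx": 0,"wy": 0,"wz": -33.32,"hand": 0}
    - {"dx": 0.8,"dy": -1.0,"dz": 0,"wx": 0,"wy": 0,"wz": -33.32,"hand": 0}
    - {"dx": 1.2,"dy": -1.6,"dz": 0,"wx": 0,"wy": 0,"wz": -33.32,"hand": 0}
    - {"dx": 1.54,"dy": -2.05,"dz": 0.03,"wx": 0,"wy": 0,"wz": -33.32,"hand": 0}
    - {"dx": 1.54,"dy": -2.05,"dz": 0.03,"wx": 0,"wy": 0,"wz": -33.32,"hand": 0}
    - {"dx": 1.54,"dy": -2.05,"dz": 0.03,"wx": 0,"wy": 0,"wz": -33.32,"hand": 0}
    - {"dx": 1.54,"dy": -2.05,"dz": 0.03,"wx": 0,"wy": 0,"wz": -33.32,"hand": 0}
    - {"dx": 1.54,"dy": -2.05,"dz": 0.03,"wx": 0,"wy": 0,"wz": -33.32,"hand": 0}
    - {"dx": 1.54,"dy": -2.05,"dz": 0.03,"wx": 0,"wy": 0,"wz": -33.32,"hand": 0}
    - {"dx": 1.54,"dy": -2.05,"dz": 0.03,"wx": 0,"wy": 0,"wz": -33.32,"hand": 0}
    - {"dx": 1.54,"dy": -2.05,"dz": 0.03,"wx": 0,"wy": 0,"wz": -33.32,"hand": 0}
    - {"dx": 1.54,"dy": -2.05,"dz": 0.03,"wx": 0,"wy": 0,"wz": -33.32,"hand": 0}
    - {"dx": 1.54,"dy": -2.05,"dz": 0.03,"wx": 0,"wy": 0,"wz": -33.32,"hand": 0}
    - {"dx": 1.54,"dy": -2.05,"dz": 0.03,"wx": 0,"wy": 0,"wz": -33.32,"hand": 0}
    - {"dx": 1.54,"dy": -2.05,"dz": 0.03,"wx": 0,"wy": 0,"wz": -33.32,"hand": 0}
    - {"dx": 1.54,"dy": -2.05,"dz": 0.03,"wx": 0,"wy": 0,"wz": -33.32,"hand": 0}
    - {"dx": 1.54,"dy": -2.05,"dz": 0.03,"wx": 0,"wy": 0,"wz": -33.32,"hand": 0}
    - {"dx": 1.54,"dy": -2.05,"dz": 0.03,"wx": 0,"wy": 0,"wz": -33.32,"hand": 0}
    - {"dx": 1.54,"dy": -2.05,"dz": 0.03,"wx": 0,"wy": 0,"wz": -33.32,"hand": 0}
    - {"dx": 1.54,"dy": -2.05,"dz": 0.03,"wx": 0,"wy": 0,"wz": -33.32,"hand": 0}

```text
clock: 12.15
eef_pos: [0.4636, 0.1835, 0.2197]
tool_rot: [-0.607, 0.795, 0.0, -0.002]
ft_force: [0.8, 0.2, -0.4]
grip_width: 0.0
grasp_force: 0.0
```

```bash
python3 -c "
from arc import *
print(bot.get_obs()['joint_pos'])
p,y=pose(.233,.036,.1); plan(p,y)"
```

```text
[ 3.76938756e-01  2.51301080e-01 -4.03474248e-02  1.28231934e+00
 -4.93909967e-06 -9.26802228e-01]
d [-0.005 -0.004  2.395] w [ 0.029 -0.022  0.04 ]
```

Call:
drive_tool:
  rows:
    - {"dx": 0,"dy": 0,"dz": 0.4,"wx": 0,"wy": 0,"wz": 0,"hand": 0}
    - {"dx": 0,"dy": 0,"dz": 0.9,"wx": 0,"wy": 0,"wz": 0,"hand": 0}
    - {"dx": 0,"dy": 0,"dz": 1.4,"wx": 0,"wy": 0,"wz": 0,"hand": 0}
    - {"dx": 0,"dy": 0,"dz": 1.8,"wx": 0,"wy": 0,"wz": 0,"hand": 0}
    - {"dx": 0,"dy": 0,"dz": 2.1,"wx": 0,"wy": 0,"wz": 0,"hand": 0}
    - {"dx": 0,"dy": 0,"dz": 2.3,"wx": 0,"wy": 0,"wz": 0,"hand": 0}
    - {"dx": 0,"dy": 0,"dz": 2.39,"wx": 0,"wy": 0,"wz": 0,"hand": 0}
    - {"dx": 0,"dy": 0,"dz": 2.39,"wx": 0,"wy": 0,"wz": 0,"hand": 0}

```text
clock: 12.95
eef_pos: [0.4638, 0.1836, 0.101]
tool_rot: [-0.605, 0.796, 0.0, -0.001]
ft_force: [-1.1, -0.4, 0.3]
grip_width: -0.0001
grasp_force: 0.0
```

Call:
drive_tool:
  rows:
    - {"dx": -0.05,"dy": 0,"dz": 0,"wx": 0,"wy": 0,"wz": 0,"hand": 0}
    - {"dx": -0.1,"dy": 0,"dz": 0,"wx": 0,"wy": 0,"wz": 0,"hand": 0}
    - {"dx": -0.15,"dy": 0,"dz": 0,"wx": 0,"wy": 0,"wz": 0,"hand": 0}
    - {"dx": -0.19,"dy": 0,"dz": 0,"wx": 0,"wy": 0,"wz": 0,"hand": 0}
    - {"dx": -0.22,"dy": 0,"dz": 0,"wx": 0,"wy": 0,"wz": 0,"hand": 0}
    - {"dx": -0.25,"dy": 0,"dz": 0,"wx": 0,"wy": 0,"wz": 0,"hand": 0}

```text
clock: 13.55
eef_pos: [0.4678, 0.1961, 0.1019]
tool_rot: [-0.605, 0.796, -0.0, 0.0]
ft_force: [-1.0, -0.6, -0.4]
grip_width: -0.0
grasp_force: 0.0
```

Call:
drive_tool:
  rows:
    - {"dx": -0.02,"dy": 0,"dz": 0,"wx": 0,"wy": 0,"wz": 0,"hand": 0}
    - {"dx": -0.04,"dy": 0,"dz": 0,"wx": 0,"wy": 0,"wz": 0,"hand": 0}
    - {"dx": -0.06,"dy": 0,"dz": 0,"wx": 0,"wy": 0,"wz": 0,"hand": 0}

```text
clock: 13.85
eef_pos: [0.468, 0.1972, 0.1018]
tool_rot: [-0.605, 0.796, -0.001, -0.001]
ft_force: [-2.0, -6.0, 4.1]
grip_width: 0.0003
grasp_force: 3.1
```

```bash
cat >> arc.py <<'E'
import json
def where():
    o=bot.get_obs(); p=Rc.T@(np.array(o['eef_pos'][:2])-hub); r=np.hypot(*p)
    th=np.arctan2(p[1],-p[0])+np.arctan2(.0215,.1)
    F=o['ft_force']; tan=Rc@[np.sin(th),np.cos(th)]; rad=Rc@[-np.cos(th),np.sin(th)]
    print('t',round(o['clock'],2),'th est',round(th,4),'r',round(r,4),'(0.1023) F tan',round(F[:2]@tan,1),'rad',round(F[:2]@rad,1),'z',round(F[2],1),'j6',round(o['joint_pos'][5],2))
    return th
def arc(t0,t1,n,z=.1015):
    o=bot.get_obs(); R0=R.from_quat(o['tool_rot']); out=[]
    for t in np.linspace(t0,t1,n+1)[1:]:
        # pure shift between model poses
        p0,y0=pose(t0,.0215,z); p1,y1=pose(t1 if 0 else t,.0215,z)
        d=R0.inv().apply(np.array(p1)-p0)/.05
        out.append((round(d[0],2),round(d[1],2),round(-(y1-y0)/5,2)))
    print(out)
E
python3 -c "
from arc import *
th=where(); arc(th,th+.56,14)"
```

```text
t 13.85 th est 0.23 r 0.1016 (0.1023) F tan -6.3 rad 0.4 z 4.1 j6 -0.9
[(np.float64(-0.08), np.float64(0.02), np.float64(0.46)), (np.float64(-0.16), np.float64(0.03), np.float64(0.92)), (np.float64(-0.24), np.float64(0.04), np.float64(1.38)), (np.float64(-0.32), np.float64(0.04), np.float64(1.83)), (np.float64(-0.41), np.float64(0.05), np.float64(2.29)), (np.float64(-0.49), np.float64(0.05), np.float64(2.75)), (np.float64(-0.57), np.float64(0.04), np.float64(3.21)), (np.float64(-0.65), np.float64(0.04), np.float64(3.67)), (np.float64(-0.73), np.float64(0.03), np.float64(4.13)), (np.float64(-0.81), np.float64(0.01), np.float64(4.58)), (np.float64(-0.89), np.float64(-0.0), np.float64(5.04)), (np.float64(-0.97), np.float64(-0.02), np.float64(5.5)), (np.float64(-1.05), np.float64(-0.05), np.float64(5.96)), (np.float64(-1.13), np.float64(-0.07), np.float64(6.42))]
```

Call:
drive_tool:
  rows:
    - {"dx": -0.08,"dy": 0.02,"dz": 0,"wx": 0,"wy": 0,"wz": 0.46,"hand": 0}
    - {"dx": -0.16,"dy": 0.03,"dz": 0,"wx": 0,"wy": 0,"wz": 0.92,"hand": 0}
    - {"dx": -0.24,"dy": 0.04,"dz": 0,"wx": 0,"wy": 0,"wz": 1.38,"hand": 0}
    - {"dx": -0.32,"dy": 0.04,"dz": 0,"wx": 0,"wy": 0,"wz": 1.83,"hand": 0}
    - {"dx": -0.41,"dy": 0.05,"dz": 0,"wx": 0,"wy": 0,"wz": 2.29,"hand": 0}

```text
clock: 14.35
eef_pos: [0.4712, 0.2171, 0.1018]
tool_rot: [-0.521, 0.853, -0.002, -0.001]
ft_force: [0.1, -6.9, 3.1]
grip_width: -0.0001
grasp_force: 3.4
```

```bash
python3 -c "
from arc import *
th=where(); arc(th,th+.48,12)"
```

```text
t 14.35 th est 0.4288 r 0.1015 (0.1023) F tan -6.1 rad -3.1 z 3.1 j6 -0.66
[(np.float64(-0.08), np.float64(0.02), np.float64(0.46)), (np.float64(-0.16), np.float64(0.03), np.float64(0.92)), (np.float64(-0.24), np.float64(0.04), np.float64(1.38)), (np.float64(-0.32), np.float64(0.05), np.float64(1.83)), (np.float64(-0.41), np.float64(0.05), np.float64(2.29)), (np.float64(-0.49), np.float64(0.05), np.float64(2.75)), (np.float64(-0.57), np.float64(0.05), np.float64(3.21)), (np.float64(-0.65), np.float64(0.04), np.float64(3.67)), (np.float64(-0.73), np.float64(0.03), np.float64(4.13)), (np.float64(-0.81), np.float64(0.02), np.float64(4.58)), (np.float64(-0.89), np.float64(-0.0), np.float64(5.04)), (np.float64(-0.97), np.float64(-0.02), np.float64(5.5))]
```

Call:
drive_tool:
  rows:
    - {"dx": -0.08,"dy": 0.02,"dz": 0,"wx": 0,"wy": 0,"wz": 0.46,"hand": 0}
    - {"dx": -0.16,"dy": 0.03,"dz": 0,"wx": 0,"wy": 0,"wz": 0.92,"hand": 0}
    - {"dx": -0.24,"dy": 0.04,"dz": 0,"wx": 0,"wy": 0,"wz": 1.38,"hand": 0}
    - {"dx": -0.32,"dy": 0.05,"dz": 0,"wx": 0,"wy": 0,"wz": 1.83,"hand": 0}
    - {"dx": -0.41,"dy": 0.05,"dz": 0,"wx": 0,"wy": 0,"wz": 2.29,"hand": 0}
    - {"dx": -0.49,"dy": 0.05,"dz": 0,"wx": 0,"wy": 0,"wz": 2.75,"hand": 0}
    - {"dx": -0.57,"dy": 0.05,"dz": 0,"wx": 0,"wy": 0,"wz": 3.21,"hand": 0}
    - {"dx": -0.65,"dy": 0.04,"dz": 0,"wx": 0,"wy": 0,"wz": 3.67,"hand": 0}
    - {"dx": -0.73,"dy": 0.03,"dz": 0,"wx": 0,"wy": 0,"wz": 4.13,"hand": 0}
    - {"dx": -0.81,"dy": 0.02,"dz": 0,"wx": 0,"wy": 0,"wz": 4.58,"hand": 0}

```text
clock: 15.35
eef_pos: [0.4876, 0.2529, 0.1011]
tool_rot: [-0.341, 0.94, -0.002, -0.003]
ft_force: [-2.9, -8.1, 2.7]
grip_width: -0.0002
grasp_force: 3.7
```

```bash
python3 -c "
from arc import *
th=where(); arc(th,th+.48,12)"
```

```text
t 15.35 th est 0.8176 r 0.1023 (0.1023) F tan -7.5 rad -4.2 z 2.7 j6 -0.22
[(np.float64(-0.08), np.float64(0.02), np.float64(0.46)), (np.float64(-0.16), np.float64(0.03), np.float64(0.92)), (np.float64(-0.24), np.float64(0.04), np.float64(1.38)), (np.float64(-0.32), np.float64(0.05), np.float64(1.83)), (np.float64(-0.4), np.float64(0.05), np.float64(2.29)), (np.float64(-0.49), np.float64(0.05), np.float64(2.75)), (np.float64(-0.57), np.float64(0.05), np.float64(3.21)), (np.float64(-0.65), np.float64(0.05), np.float64(3.67)), (np.float64(-0.73), np.float64(0.04), np.float64(4.13)), (np.float64(-0.81), np.float64(0.02), np.float64(4.58)), (np.float64(-0.89), np.float64(0.01), np.float64(5.04)), (np.float64(-0.97), np.float64(-0.01), np.float64(5.5))]
```

Call:
drive_tool:
  rows:
    - {"dx": -0.08,"dy": 0.02,"dz": 0,"wx": 0,"wy": 0,"wz": 0.46,"hand": 0}
    - {"dx": -0.16,"dy": 0.03,"dz": 0,"wx": 0,"wy": 0,"wz": 0.92,"hand": 0}
    - {"dx": -0.24,"dy": 0.03,"dz": 0,"wx": 0,"wy": 0,"wz": 1.38,"hand": 0}
    - {"dx": -0.32,"dy": 0.04,"dz": 0,"wx": 0,"wy": 0,"wz": 1.83,"hand": 0}
    - {"dx": -0.41,"dy": 0.04,"dz": 0,"wx": 0,"wy": 0,"wz": 2.29,"hand": 0}
    - {"dx": -0.49,"dy": 0.04,"dz": 0,"wx": 0,"wy": 0,"wz": 2.75,"hand": 0}
    - {"dx": -0.57,"dy": 0.03,"dz": 0,"wx": 0,"wy": 0,"wz": 3.21,"hand": 0}
    - {"dx": -0.65,"dy": 0.02,"dz": 0,"wx": 0,"wy": 0,"wz": 3.67,"hand": 0}
    - {"dx": -0.73,"dy": 0.01,"dz": 0,"wx": 0,"wy": 0,"wz": 4.13,"hand": 0}
    - {"dx": -0.81,"dy": 0.0,"dz": 0,"wx": 0,"wy": 0,"wz": 4.58,"hand": 0}

```text
clock: 16.35
eef_pos: [0.5171, 0.2793, 0.1008]
tool_rot: [-0.148, 0.989, -0.002, -0.004]
ft_force: [-7.7, -6.8, 3.1]
grip_width: 0.0004
grasp_force: 4.2
```

```bash
python3 -c "
from arc import *
th=where(); arc(th,1.44,8)"
```

```text
t 16.35 th est 1.2076 r 0.1022 (0.1023) F tan -9.5 rad -4.0 z 3.1 j6 0.2
[(np.float64(-0.06), np.float64(0.01), np.float64(0.33)), (np.float64(-0.12), np.float64(0.02), np.float64(0.67)), (np.float64(-0.17), np.float64(0.03), np.float64(1.0)), (np.float64(-0.23), np.float64(0.04), np.float64(1.33)), (np.float64(-0.29), np.float64(0.05), np.float64(1.66)), (np.float64(-0.35), np.float64(0.05), np.float64(2.0)), (np.float64(-0.41), np.float64(0.06), np.float64(2.33)), (np.float64(-0.47), np.float64(0.06), np.float64(2.66))]
```

Call:
drive_tool:
  rows:
    - {"dx": -0.06,"dy": 0.01,"dz": 0,"wx": 0,"wy": 0,"wz": 0.33,"hand": 0}
    - {"dx": -0.12,"dy": 0.01,"dz": 0,"wx": 0,"wy": 0,"wz": 0.67,"hand": 0}
    - {"dx": -0.17,"dy": 0.02,"dz": 0,"wx": 0,"wy": 0,"wz": 1.0,"hand": 0}
    - {"dx": -0.23,"dy": 0.02,"dz": 0,"wx": 0,"wy": 0,"wz": 1.33,"hand": 0}
    - {"dx": -0.29,"dy": 0.03,"dz": 0,"wx": 0,"wy": 0,"wz": 1.66,"hand": 0}
    - {"dx": -0.35,"dy": 0.03,"dz": 0,"wx": 0,"wy": 0,"wz": 2.0,"hand": 0}
    - {"dx": -0.41,"dy": 0.03,"dz": 0,"wx": 0,"wy": 0,"wz": 2.33,"hand": 0}

```text
clock: 17.05
eef_pos: [0.5356, 0.2876, 0.1007]
tool_rot: [-0.048, 0.999, -0.002, -0.004]
ft_force: [-8.8, -4.4, 4.1]
grip_width: -0.0005
grasp_force: 4.4
```

```bash
python3 -c "
from arc import *
th=where(); arc(th,th+.1,10)"
```

```text
t 17.05 th est 1.4059 r 0.1019 (0.1023) F tan -9.3 rad -3.2 z 4.1 j6 0.4
[(np.float64(-0.02), np.float64(0.0), np.float64(0.11)), (np.float64(-0.04), np.float64(0.01), np.float64(0.23)), (np.float64(-0.06), np.float64(0.01), np.float64(0.34)), (np.float64(-0.08), np.float64(0.02), np.float64(0.46)), (np.float64(-0.1), np.float64(0.02), np.float64(0.57)), (np.float64(-0.12), np.float64(0.03), np.float64(0.69)), (np.float64(-0.14), np.float64(0.03), np.float64(0.8)), (np.float64(-0.16), np.float64(0.03), np.float64(0.92)), (np.float64(-0.18), np.float64(0.04), np.float64(1.03)), (np.float64(-0.2), np.float64(0.04), np.float64(1.15))]
```

Call:
drive_tool:
  rows:
    - {"dx": -0.02,"dy": 0,"dz": 0,"wx": 0,"wy": 0,"wz": 0.11,"hand": 0}
    - {"dx": -0.04,"dy": 0,"dz": 0,"wx": 0,"wy": 0,"wz": 0.23,"hand": 0}
    - {"dx": -0.06,"dy": 0,"dz": 0,"wx": 0,"wy": 0,"wz": 0.34,"hand": 0}
    - {"dx": -0.08,"dy": 0.01,"dz": 0,"wx": 0,"wy": 0,"wz": 0.46,"hand": 0}
    - {"dx": -0.1,"dy": 0.01,"dz": 0,"wx": 0,"wy": 0,"wz": 0.57,"hand": 0}

```text
clock: 17.55
eef_pos: [0.5403, 0.2891, 0.1007]
tool_rot: [-0.024, 1.0, -0.001, -0.004]
ft_force: [-7.9, -3.4, 3.5]
grip_width: 0.0001
grasp_force: 4.3
```

Call:
drive_tool:
  rows:
    - {"dx": -0.02,"dy": 0,"dz": 0,"wx": 0,"wy": 0,"wz": 0.11,"hand": 0}
    - {"dx": -0.04,"dy": 0,"dz": 0,"wx": 0,"wy": 0,"wz": 0.23,"hand": 0}

```text
clock: 17.75
eef_pos: [0.5423, 0.2896, 0.1008]
tool_rot: [-0.014, 1.0, -0.001, -0.004]
ft_force: [-8.1, -2.8, 2.7]
grip_width: 0.0004
grasp_force: 4.4
```

```bash
python3 -c "
from arc import *
th=where()"
```

```text
t 17.75 th est 1.4744 r 0.1017 (0.1023) F tan -8.2 rad -2.4 z 2.7 j6 0.46
```

Call:
drive_tool:
  rows:
    - {"dx": -0.02,"dy": 0,"dz": 0,"wx": 0,"wy": 0,"wz": 0.11,"hand": 0}
    - {"dx": -0.04,"dy": 0.01,"dz": 0,"wx": 0,"wy": 0,"wz": 0.23,"hand": 0}

```text
clock: 17.95
eef_pos: [0.5442, 0.2901, 0.1008]
tool_rot: [-0.004, 1.0, -0.001, -0.004]
ft_force: [-8.8, -4.3, 4.2]
grip_width: -0.0002
grasp_force: 4.3
```

Call:
drive_tool:
  rows:
    - {"dx": -0.02,"dy": 0,"dz": 0,"wx": 0,"wy": 0,"wz": 0.11,"hand": 0}

```text
clock: 18.05
eef_pos: [0.5452, 0.2903, 0.1008]
tool_rot: [0.001, 1.0, -0.001, -0.004]
ft_force: [-7.6, -1.7, 4.4]
grip_width: 0.0001
grasp_force: 4.4
```

Call:
drive_tool:
  rows:
    - {"dx": -0.02,"dy": 0,"dz": 0,"wx": 0,"wy": 0,"wz": 0.11,"hand": 0}

```text
clock: 18.15
eef_pos: [0.5461, 0.2904, 0.1008]
tool_rot: [0.006, 1.0, -0.001, -0.004]
ft_force: [-9.9, -0.1, 3.6]
grip_width: -0.0
grasp_force: 4.5
```

Call:
drive_tool:
  rows:
    - {"dx": -0.02,"dy": 0,"dz": 0,"wx": 0,"wy": 0,"wz": 0.11,"hand": 0}
    - {"dx": -0.04,"dy": 0.01,"dz": 0,"wx": 0,"wy": 0,"wz": 0.23,"hand": 0}

```text
clock: 18.35
eef_pos: [0.5481, 0.2909, 0.1008]
tool_rot: [0.016, 1.0, -0.001, -0.004]
ft_force: [-8.8, -2.9, 4.3]
grip_width: 0.0001
grasp_force: 4.4
```

Call:
drive_tool:
  rows:
    - {"dx": -0.02,"dy": 0,"dz": 0,"wx": 0,"wy": 0,"wz": 0.11,"hand": 0}

```text
clock: 18.45
eef_pos: [0.5491, 0.2911, 0.1008]
tool_rot: [0.02, 1.0, -0.001, -0.004]
ft_force: [-8.8, -1.7, 3.5]
grip_width: 0.0
grasp_force: 4.5
```

Call:
drive_tool:
  rows:
    - {"dx": -0.02,"dy": 0,"dz": 0,"wx": 0,"wy": 0,"wz": 0.11,"hand": 0}

```text
clock: 18.55
eef_pos: [0.5501, 0.2912, 0.1008]
tool_rot: [0.025, 1.0, -0.0, -0.004]
ft_force: [-9.1, 0.0, 3.5]
grip_width: -0.0001
grasp_force: 4.5
```

Call:
drive_tool:
  rows:
    - {"dx": -0.02,"dy": 0,"dz": 0,"wx": 0,"wy": 0,"wz": 0.11,"hand": 0}
    - {"dx": -0.04,"dy": 0,"dz": 0,"wx": 0,"wy": 0,"wz": 0.23,"hand": 0}

```text
clock: 18.75
eef_pos: [0.552, 0.2915, 0.1007]
tool_rot: [0.035, 0.999, -0.0, -0.004]
ft_force: [-8.9, 1.1, 4.2]
grip_width: -0.0002
grasp_force: 4.5
```

Call:
drive_tool:
  rows:
    - {"dx": -0.02,"dy": 0,"dz": 0,"wx": 0,"wy": 0,"wz": 0.11,"hand": 0}

```text
clock: 18.85
eef_pos: [0.553, 0.2916, 0.1008]
tool_rot: [0.04, 0.999, 0.0, -0.004]
ft_force: [-9.8, 1.2, 3.6]
grip_width: -0.0003
grasp_force: 4.6
```

Call:
drive_tool:
  rows:
    - {"dx": -0.02,"dy": 0,"dz": 0,"wx": 0,"wy": 0,"wz": 0.11,"hand": 0}

```text
clock: 18.95
eef_pos: [0.5539, 0.2918, 0.1008]
tool_rot: [0.044, 0.999, 0.0, -0.004]
ft_force: [-9.8, 1.3, 2.1]
grip_width: -0.0
grasp_force: 4.6
```

```bash
python3 -c "
from arc import *
th=where()"
```

```text
t 18.95 th est 1.5916 r 0.1015 (0.1023) F tan -9.9 rad 0.7 z 2.1 j6 0.57
```

Call:
drive_tool:
  rows:
    - {"dx": -0.02,"dy": 0,"dz": 0,"wx": 0,"wy": 0,"wz": 0.11,"hand": 0}
    - {"dx": -0.04,"dy": 0,"dz": 0,"wx": 0,"wy": 0,"wz": 0.23,"hand": 0}

```text
clock: 19.15
eef_pos: [0.556, 0.292, 0.1008]
tool_rot: [0.054, 0.999, 0.001, -0.004]
ft_force: [-9.0, 2.2, 3.0]
grip_width: -0.0001
grasp_force: 4.7
```

Call:
drive_tool:
  rows:
    - {"dx": -0.02,"dy": 0,"dz": 0,"wx": 0,"wy": 0,"wz": 0.11,"hand": 0}

```text
clock: 19.25
eef_pos: [0.5569, 0.2921, 0.1008]
tool_rot: [0.059, 0.998, 0.001, -0.004]
ft_force: [-9.7, 3.1, 2.7]
grip_width: -0.0
grasp_force: 4.7
```

Call:
drive_tool:
  rows:
    - {"dx": -0.02,"dy": 0,"dz": 0,"wx": 0,"wy": 0,"wz": 0.11,"hand": 0}

```text
clock: 19.35
eef_pos: [0.5579, 0.2922, 0.1008]
tool_rot: [0.064, 0.998, 0.001, -0.004]
ft_force: [-9.8, 2.8, 1.8]
grip_width: 0.0004
grasp_force: 5.5
```

Call:
drive_tool:
  rows:
    - {"dx": -0.02,"dy": 0,"dz": 0,"wx": 0,"wy": 0,"wz": 0.11,"hand": 0}

```text
clock: 19.45
eef_pos: [0.558, 0.2923, 0.1008]
tool_rot: [0.068, 0.998, 0.001, -0.005]
ft_force: [-13.5, 3.9, 5.5]
grip_width: -0.0002
grasp_force: 6.8
```

Call:
drive_tool:
  rows:
    - {"dx": -0.01,"dy": 0,"dz": 0,"wx": 0,"wy": 0,"wz": 0.06,"hand": 0}

```text
clock: 19.55
eef_pos: [0.558, 0.2923, 0.1008]
tool_rot: [0.071, 0.997, 0.001, -0.006]
ft_force: [-12.9, 4.4, 4.4]
grip_width: 0.0002
grasp_force: 7.0
```

The force jumped from 10 to 14 N while the position held at x = 0.558, so this is the end stop. I'll back off and lift.

Call:
drive_tool:
  rows:
    - {"dx": 0.05,"dy": 0,"dz": 0,"wx": 0,"wy": 0,"wz": 0,"hand": 0}
    - {"dx": 0.15,"dy": 0,"dz": 0,"wx": 0,"wy": 0,"wz": 0,"hand": 0}
    - {"dx": 0.35,"dy": 0,"dz": 0,"wx": 0,"wy": 0,"wz": 0,"hand": 0}
    - {"dx": 0.6,"dy": 0,"dz": -0.1,"wx": 0,"wy": 0,"wz": 0,"hand": 0}
    - {"dx": 0.7,"dy": 0,"dz": -0.6,"wx": 0,"wy": 0,"wz": 0,"hand": 0}
    - {"dx": 0.7,"dy": 0,"dz": -1.3,"wx": 0,"wy": 0,"wz": 0,"hand": 0}
    - {"dx": 0.7,"dy": 0,"dz": -2.1,"wx": 0,"wy": 0,"wz": 0,"hand": 0}
    - {"dx": 0.7,"dy": 0,"dz": -2.8,"wx": 0,"wy": 0,"wz": 0,"hand": 0}
    - {"dx": 0.7,"dy": 0,"dz": -3.0,"wx": 0,"wy": 0,"wz": 0,"hand": 0}
    - {"dx": 0.7,"dy": 0,"dz": -3.0,"wx": 0,"wy": 0,"wz": 0,"hand": 0}

```text
clock: 20.55
eef_pos: [0.5295, 0.2962, 0.2544]
tool_rot: [0.072, 0.997, 0.001, 0.002]
ft_force: [0.0, 1.3, 0.1]
grip_width: 0.0002
grasp_force: 0.0
```

```bash
python3 - <<'E'
from h import *
im=bot.camera('top'); cv2.imwrite('pics/end.png',cv2.resize(im[130:280,130:400,::-1],None,fx=2.9,fy=2.9,interpolation=cv2.INTER_CUBIC))
print(bot.get_obs()['ft_force'])
E
```

```text
[-1.27477861  0.0289017  -1.36684451]
```

View pics/end.png

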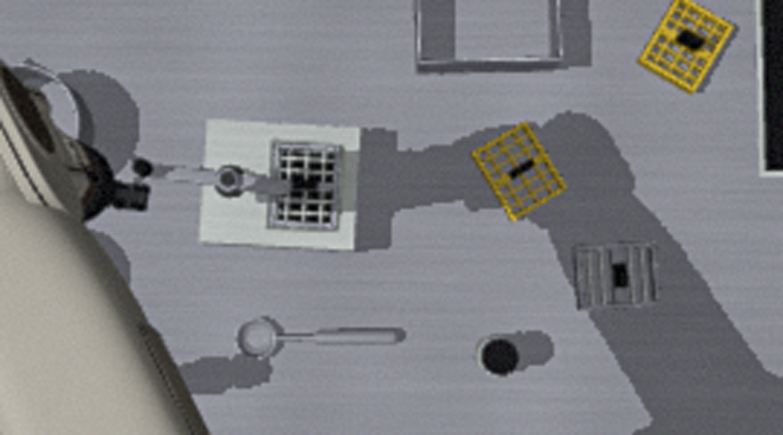

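The final view shows the cassette seated, the tongue swung over its edge, the knob out along +y and everything else where it stood. I'm handing the job in.

```bash
python3 -c "
from workcell import bot
print(bot.job_done())"
```

```text
the job is handed in; nothing more can be done
None
```

The dicing cassette is seated and released in the pocket, and the clamp lever was then pushed to its end stop (felt at about 1.63 rad, with forces reading at most about 15 N). I handed the job in just after 20.5 s on the robot's clock; the hand-in gave no verdict back.

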